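# Scan the sample label, then hold the photometer shutter open

### The arm

A 6-joint arm with a two-finger parallel gripper is mounted at the origin on the work surface. World frame = base frame: x ahead of the robot, y to its left, z up, the work surface at z = 0. Lengths are in m, angles in rad, forces in N, time in s.
With the tool pointing down it reaches from about 0.25 to 0.775 m from the base axis. Payload 4 kg.
Tool frame: the origin (TCP) lies at the very end of the fingers, on their centre line; the grasp point (between the pads) lies 19 mm behind it; x points along the fingers, y is the direction in which the jaws open and shut, and the axes are right-handed (so a half turn about x gives the same grasp; the last joint's range is limited). The gripper opens to 94 mm and grips with 3 to 60 N. Pads are 16 mm wide; open, the fingers measure 119 mm over their backs; the gripper's body (75 mm by 177 mm) begins 78 mm behind the grasp point.
Start: joints at [-1.431, 0.087, 1.371, -0, 1.684, -0.103], TCP at [0.132, -0.534, 0.206] pointing down, gripper open.
Joint ranges: [-3.1, 3.1], [-0.76, 2.03], [0.27, 2.55], [-1.08, 4.22], [0.17, 2.65], [-2.57, 2.57]. Speed limits (rad/s): [2.79, 2.79, 3.14, 3.14, 3.14, 3.14].

### API

Orientations are given as [roll, pitch, yaw] about the fixed x, y, z axes, in that order (R = Rz(yaw) Ry(pitch) Rx(roll)).
In Python, from bench import robot gives the robot as it stands.
- The arm moves only by the tool carry_out, never from a script. Its argument "targets" is a list of rows, each a list of 5 numbers: the closure, from 0 (fully open) to 1 (shut), then the shift along the tool's x, y, z in cm, then the turn about the tool's x in degrees. In form: [[fingers, tx, ty, tz, turn], ...]. A call has 1 to 20 rows; each row shifts and turns the commanded pose from where the row before left it, along the tool's axes as they then stand; what a row does not reach is not made up. A row lasts 1/10 s, in which the tool goes at most 50 mm and 8.59 degrees, less where a joint would pass 70% of its speed; a pose out of reach is approached as far as the arm can. A call is refused whole if a number of a shift passes 5 or a number of a turn 8.59, either way. A call with a gripper value outside its range is refused whole. The fingers move at their own pace and stop on an object; the grip force is fixed at half the most. Time passes only in rows, so rows that do not move let the fingers close. It gives the time, the measured TCP pose, the force and the opening at its end, in the units of the state.
- robot.get_obs(): the state, without advancing time (a new reading comes with each control period).
- robot.snapshot(name): name is "scene" or "top" or "wrist"; returns a dict with "image" (400x640x3 uint8, red, green, blue), "camera_matrix" (3x3 intrinsics, pixels), "pose" (4x4, takes a point from camera to world coordinates). Camera axes: x right, y up, looking along -z (the intrinsics and any distortion apply to the point x, -y, -z); pixel columns grow to the right and rows downward; lengths in m; the calibration is good to about 2 mm. A picture is of the moment at which its call begins. There is no depth.
- robot.close_job(): hands the job in, once; it reports no verdict.
The state is a dict: "time": time; "joint_positions": joint angles; "qvel": joint speeds; "joint_torque": joint torques, N m; "tool_pos": TCP position; "ee_rot": TCP orientation; "wrist_force": force on the tool from outside, world axes, zero at the start; "wrist_torque": the same for the moment, N m; "width": finger opening in m.
Only numpy, scipy, OpenCV 4.12 (cv2) and the standard library are available. Lean on these libraries where they do the work, as an engineer would, in place of code of your own. Each camera call takes 0.05 s, during which the arm holds its last target. There are 200 camera calls.

### The job

Register the samples and take a reading: lift the hand scanner out of its stand, hold it still for a full second or more pointing straight down at the bar-code label on the sample carrier, with its nose over the label and about 5 cm above it, then put it back in its stand fully home and let go of it. Then pull the photometer's spring-return shutter slide out by its upright grip until the line on the slide stands level with the middle of the small steel pointer beside it, and keep holding it there: the program finishes with the gripper still holding the slide at the pointer. Leave all the other loose things (vials, beaker, flask, stopper, dish) where they stand.

Things in the scene. Friction and masses are not known exactly. Their poses are not given: they have to be found in the camera images.
- photometer: White bench instrument, fixed. Flat deck 220 (x) x 120 (y) x 60 mm high; display head 100 x 140 x 120 mm high on the deck's +x end (x = 110 to 210 mm). Origin: under the deck's centre, on the bench. x runs along the slide's travel, from the deck's front end to the head; yaw within 0.3 rad of the world's.
- slide: Spring-return slide on the deck: aluminium carriage 44 (x) x 60 (y) x 11 mm high, with an upright black grip 16 x 36 mm, 11 to 61 mm above the deck. Origin: carriage's centre on the deck (60 mm up), in line with its black cross line. Axes as the photometer's. Pulls out along -x, 95 mm at most. At rest 80 mm from the head. Spring 4 N at rest, +1 N per 10 mm; let go, it runs home.
- slide_grip (a point): Middle of the slide's upright grip, 42 mm above the deck (102 mm above the bench), 19 mm below the grip's top: the point to take it by, from above. With the fingers closing along the slide's x axis (16 mm thick) one finger stands behind the grip.
- pointer: Small steel pointer clamped on the deck at the +y side of the slide's path, 12 mm wide (x), 26 mm long (y), 18 mm tall plus a 6 mm screw head. Fixed, 45 to 78 mm of pull from the slide's rest. Origin: middle of its width, on the deck. Axes as the photometer's: the slide is at the mark when its origin has the pointer's x in these axes.
- stand: Grey block 90 x 90 x 70 mm, fixed to the bench, with a round hole of 34 mm, 63 mm deep, in the middle of its top. Origin: centre of its underside on the bench, z up.
- scanner: Hand scanner: straight round wand 163 mm long, about 0.12 kg, upright in the stand. Origin: centre of the nose's tip (its window); z up the wand; it looks along -z. Black nose 20 mm across from 0 to 55 mm, flange 52 mm across from 55 to 61, white handle 28 mm across from 61 to 163: grip at about 125. Fully home the flange lies on the stand's top, nose tip 15 mm above the bench.
- label (a point): Centre of the bar-code label (white, black bars, 36 mm along x, 60 mm along y), flat, facing up, on the 20 mm high front ledge of the grey sample carrier, 21 mm above the bench, z up. From 50 mm to +x of it the carrier is 40 mm high and holds two vials, tops 70 mm above the bench, centres 75 mm to +x, 35 mm to either side.
- vial_a: Amber vial, 19 mm across, 60 mm tall, in the carrier. Origin at its foot. Leave alone.
- vial_b: The other amber vial, the same. Leave alone.
- beaker: Empty glass beaker, 66 mm across, 85 mm tall, behind the carrier. Origin at its foot. Leave alone.
- flask: Conical flask, 80 mm across, 118 mm tall, behind the stand. Origin at its foot. Leave alone.
- stopper: Rubber stopper, 36 mm across, 28 mm tall, beside the photometer's deck. Origin at its foot. Leave alone.
- dish: Clear dish, 80 mm across, 16 mm tall, in front of the stand, on the robot's side. Origin at its foot. Leave alone.
Things that resemble listed ones, but are neither listed nor needed, are in the scene too. What is shaped like the stand but red is not meant. Leave any pink look-alike of the scanner alone.

How it is judged:
On the way, in this order (a step that is already met when the one before it is completed fails the run):
1. the scanner is held in the fingers, still and upright, its nose over the label and 30 to 90 mm above it, for 0.8 s (x of scanner in the frame of label between -0.018 and 0.018 m and y of scanner in the frame of label between -0.03 and 0.03 m and z of scanner in the frame of label between 0.03 and 0.09 m and angle between scanner's own z axis and vertical below 0.2 rad and linear speed of scanner below 0.03 m/s and contact force between the fingers and scanner above 1 N), for 0.8 s.
2. the scanner is back in its stand, fully home, and let go (z of scanner in the frame of stand between 0.01 and 0.02 m and horizontal distance between scanner and stand below 0.01 m and angle between scanner's own z axis and vertical below 0.06 rad and contact force between the arm and scanner below 0.05 N and linear speed of scanner below 0.03 m/s), for 0.2 s.
3. the fingers hold the slide at the pointer (x of slide in the frame of pointer between -0.006 and 0.006 m and contact force between the fingers and slide above 2 N and linear speed of slide below 0.01 m/s), for 0.3 s.
At the end, for the whole second after the job is handed in: The fingers hold the slide still (contact over 2 N, under 10 mm/s) with its line within 6 mm of the pointer's middle (within the pointer's width), and the scanner stands untouched in its stand: nose tip 10 to 20 mm above the bench, within 10 mm of the hole's axis, upright within 0.06 rad (all of step 2 and all of step 3); the arm keeps its last pose, push and grip.
It fails at once if a bystander (vials, beaker, flask, stopper, dish) is moved more than 30 mm (distance of any of vial_a, vial_b, beaker, flask, stopper, dish from where it was at the start of the episode above 0.03 m).
It also fails if it takes over 64 s, if anything falls off the work surface, if the arm or the gripper's body presses on something with over 40 N, if the wrist force passes 120 N, or if a joint passes its speed limit or range.

## Working session

There is one attempt and no reset: what is moved stays moved. The work goes in short steps, Python scripts to look and compute and a tool call to move; the robot and the scene stay as the last step left them, time stands still between calls to the robot, and variables do not carry over. Pictures are saved under pics/ and viewed, about 8 in all and at most 12, crops included, and the job is handed in when it is done.

Besides the shell and the picture viewer there is one more tool, called after "Call:" as name([rows], argument=value, ...), one row to a line, values as JSON. carry_out: Moves the arm, as the interface text tells. Its arguments: {"type":"object","properties":{"targets":{"type":"array","items":{"type":"array","items":{"type":"number"}}}},"required":["targets"]}

```bash
mkdir -p pics; ls
cat > h.py <<'E'
import numpy as np, cv2
from bench import robot
def snap(n,f):
    s=robot.snapshot(n); np.savez(f'pics/{f}.npz',**{k:np.array(v) for k,v in s.items()})
    cv2.imwrite(f'pics/{f}.png',s['image'][:,:,::-1]); return s
def load(f): return dict(np.load(f'pics/{f}.npz'))
def ray(s,u,v):
    K=s['camera_matrix'];P=s['pose']
    d=np.linalg.inv(K)@[u,v,1]; d=P[:3,:3]@[d[0],-d[1],-d[2]]
    return P[:3,3],d
def onz(s,u,v,z):
    o,d=ray(s,u,v); return o+d*(z-o[2])/d[2]
def proj(s,p):
    P=s['pose'];c=P[:3,:3].T@(np.array(p)-P[:3,3]); q=s['camera_matrix']@[c[0],-c[1],-c[2]]; return q[:2]/q[2]
E
python3 - <<'E'
from h import *
a=snap('scene','scene0');b=snap('top','top0')
print(robot.get_obs()); print(a.keys(),a['pose'],b['pose'],b['camera_matrix'])
E
```

```text
pics
{'time': 0.1, 'joint_positions': array([-1.43109072e+00,  8.78675399e-02,  1.37210584e+00, -4.10192922e-06,
        1.68359578e+00, -1.03109489e-01]), 'qvel': array([ 0.00045774, -0.00166812, -0.00255447,  0.00213725,  0.00187939,
       -0.00029697]), 'joint_torque': array([ 1.51315322e-03, -3.41252732e+01, -3.03303838e+01,  7.18166004e-02,
        3.04113398e-02, -9.42800602e-05]), 'tool_pos': array([ 0.13215923, -0.53337297,  0.20442725]), 'ee_rot': array([-1.67184321,  1.56881982,  1.71256409]), 'wrist_force': array([ 0.05558902,  0.26150722, -0.08221583]), 'wrist_torque': array([0.00316453, 0.00893071, 0.00842576]), 'width': 0.09397986899233642}
dict_keys(['image', 'camera_matrix', 'pose']) [[-0.078423   -0.65714263  0.74967553  1.24689192]
 [ 0.99691453 -0.04916435  0.06119052  0.02687727]
 [-0.00335359  0.75216117  0.65897066  0.75224845]
 [ 0.          0.          0.          1.        ]] [[-0.02874812  0.98992596 -0.13863672  0.40261377]
 [-0.99943183 -0.03090713 -0.01344509 -0.01447093]
 [-0.01759451  0.13817143  0.99025203  0.96314622]
 [ 0.          0.          0.          1.        ]] [[370.28938029   0.         323.38805512]
 [  0.         370.28938029 194.77577307]
 [  0.           0.           1.        ]]
```

View pics/top0.png

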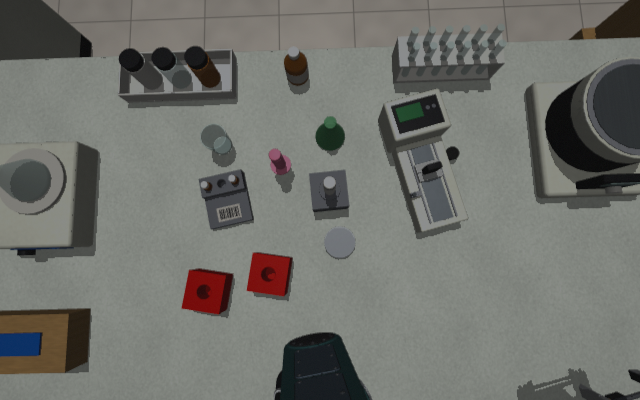

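View pics/scene0.png

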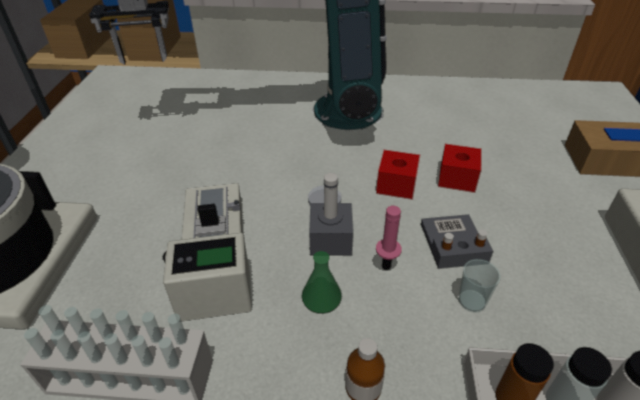

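Top view: the white scanner stands in the grey stand at (329,190). The pink look-alike is at (278,160) and the red stands are at (268,273) and (207,291). The label is at (230,213), the slide grip at (432,168), the pointer near (417,195) and the stopper at (452,153). I choose the white wand in the grey stand and will check it in one enlarged crop.

Run:
```python
from h import *
i=cv2.imread('pics/top0.png')
c=cv2.resize(i[130:245,190:350],None,fx=4.5,fy=4.5,interpolation=cv2.INTER_CUBIC)
cv2.imwrite('pics/c1.png',c)
d=cv2.resize(i[85:240,375:475],None,fx=3.8,fy=3.8,interpolation=cv2.INTER_CUBIC)
j=cv2.imread('pics/scene0.png')
e=cv2.resize(j[175:320,155:255],None,fx=4,fy=4,interpolation=cv2.INTER_CUBIC)
o=np.zeros((590,790,3),np.uint8);o[:d.shape[0],:d.shape[1]]=d;o[:e.shape[0],385:385+e.shape[1]]=e
cv2.imwrite('pics/c2.png',o)
```

```text
(no output)
```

View pics/c1.png

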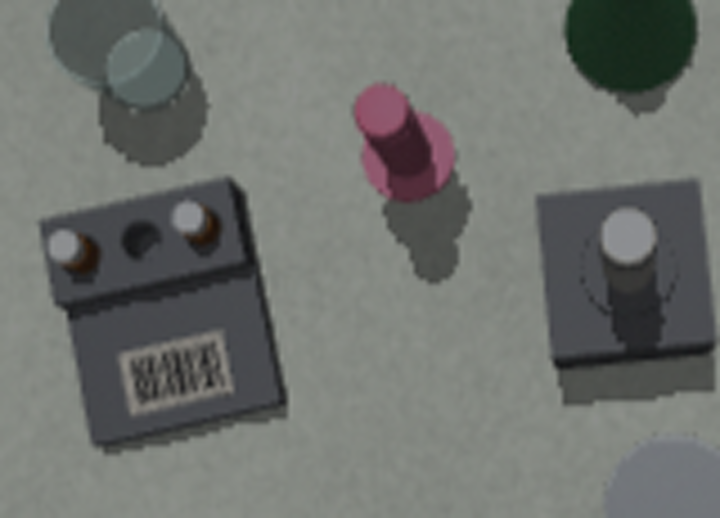

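View pics/c2.png

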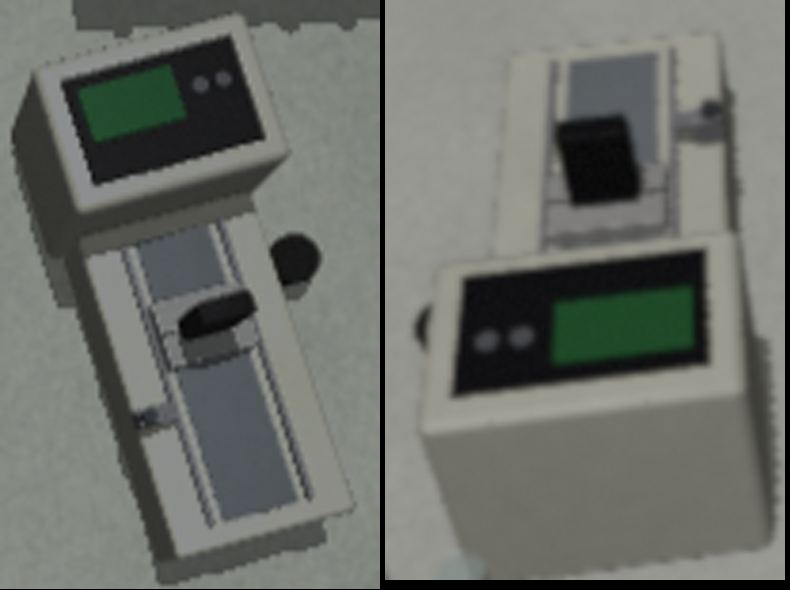

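Run:
```python
from h import *
s=load('top0')
A=lambda x,y:(190+x/4.5-.4,130+y/4.5-.4)
B=lambda x,y:(375+x/3.8-.4,85+y/3.8-.4)
for n,p,z in [('wandtop',A(628,236),.178),('stand',A(627,273),.07),('label',A(176.5,371.5),.021),('labL',A(123,384),.021),('labR',A(230,359),.021),
 ('pinktop',A(382,110),.163),('vialR',A(191,218),.07),('flask',A(632,45),.1),('vialL',A(70,246),.07),('deckFL',B(180,557),.06),('deckFR',B(353,507),.06),('deckBR',B(253,212),.06),('deckBL',B(80,255),.06),
 ('gripL',B(182,325),.121),('gripR',B(252,300),.121),('ptr',B(155,415),.078),('lineL',B(164,333),.071),('lineR',B(258,310),.071),('stopper',B(295,258),.028)]:
  print(n,np.round(onz(s,*p,z),4))
```

```text
wandtop [ 0.5398 -0.017   0.178 ]
stand [ 0.5383 -0.0162  0.07  ]
label [0.4971 0.242  0.021 ]
labL [0.4909 0.2726 0.021 ]
labR [0.5033 0.2114 0.021 ]
pinktop [0.6093 0.1024 0.163 ]
vialR [0.5763 0.2213 0.07  ]
flask [ 0.6568 -0.0226  0.1   ]
vialL [0.5628 0.2876 0.07  ]
deckFL [ 0.4328 -0.238   0.06  ]
deckFR [ 0.4613 -0.3499  0.06  ]
deckBR [ 0.6571 -0.3006  0.06  ]
deckBL [ 0.6319 -0.1856  0.06  ]
gripL [ 0.5708 -0.2333  0.121 ]
gripR [ 0.5849 -0.2766  0.121 ]
ptr [ 0.522  -0.2236  0.078 ]
lineL [ 0.5759 -0.2344  0.071 ]
lineR [ 0.589  -0.2956  0.071 ]
stopper [ 0.6331 -0.3367  0.028 ]
```

```bash
cat >> h.py <<'E'
from scipy.spatial.transform import Rotation as Ro
def togo(p=None,jaw=None):
    o=robot.get_obs();R=Ro.from_euler('xyz',o['ee_rot']).as_matrix();t=o['tool_pos']
    ja=np.arctan2(R[1,1],R[0,1])
    print('tcp',np.round(t,4),'jaw',round(np.degrees(ja),2),'down',np.round(R[:,0],3),'w',round(o['width'],4),'F',np.round(o['wrist_force'],1),'t',round(o['time'],1))
    if p is not None: print('shift cm',np.round(R.T@(np.array(p)-t)*100,2))
    if jaw is not None:
        # turn about tool x (down): +turn -> heading decreases
        print('turn deg (mod 180)',round((np.degrees(ja)-jaw+90)%180-90,2))
E
python3 - <<'E'
from h import *
togo([.539,-.0165,.26]); o=robot.get_obs(); print(Ro.from_euler('xyz',o['ee_rot']).as_matrix().round(3))
E
```

```text
tcp [ 0.1322 -0.5334  0.2044] jaw -76.09 down [-0.     0.002 -1.   ] w 0.094 F [ 0.1  0.3 -0.1] t 0.1
shift cm [ -5.47 -40.4  -51.92]
[[-0.     0.24  -0.971]
 [ 0.002 -0.971 -0.24 ]
 [-1.    -0.002 -0.   ]]
```

Call:
carry_out([
  [0,-2,0,0,0],
  [0,-2,0,0,0],
  [0,-1.5,0,0,0],
  [0,0,-2.5,-3.25,0],
  [0,0,-2.5,-3.25,0],
  [0,0,-2.5,-3.25,0],
  [0,0,-2.5,-3.25,0],
  [0,0,-2.5,-3.25,0],
  [0,0,-2.5,-3.25,0],
  [0,0,-2.5,-3.25,0],
  [0,0,-2.5,-3.25,0],
  [0,0,-2.5,-3.25,0],
  [0,0,-2.5,-3.25,0],
  [0,0,-2.5,-3.25,0],
  [0,0,-2.5,-3.25,0],
  [0,0,-2.5,-3.25,0],
  [0,0,-2.5,-3.25,0],
  [0,0,-2.5,-3.25,0],
  [0,0,-2.9,-3.1,0],
  [0,0,0,0,0],
])

```text
time: 2.1
tool_pos: [0.5398, -0.0131, 0.2591]
ee_rot: [-1.131, 1.568, 2.26]
wrist_force: [0.5, -0.4, -0.6]
width: 0.0939
```

Run:
```python
from h import *
togo([.539,-.0165,.121]);s=snap('wrist','w1');t=snap('top','top1');print(robot.get_obs()['joint_positions'].round(2))
for p in ([.539,-.0165,.178],[.539,-.0165,.07]): print(proj(s,p))
cv2.imwrite('pics/w1b.png',np.hstack([cv2.resize(s['image'][:,:,::-1],(400,250)),cv2.resize(t['image'][100:300,200:520,::-1],(400,250))]))
```

```text
tcp [ 0.5398 -0.0131  0.2591] jaw -75.73 down [-0.002  0.002 -1.   ] w 0.0939 F [ 0.5 -0.4 -0.6] t 2.1
shift cm [13.81  0.35  0.15]
[-0.14  0.06  1.29 -0.    1.79  1.19]
[320.57884897 212.39625785]
[319.67933136 181.85667037]
```

View pics/w1.png

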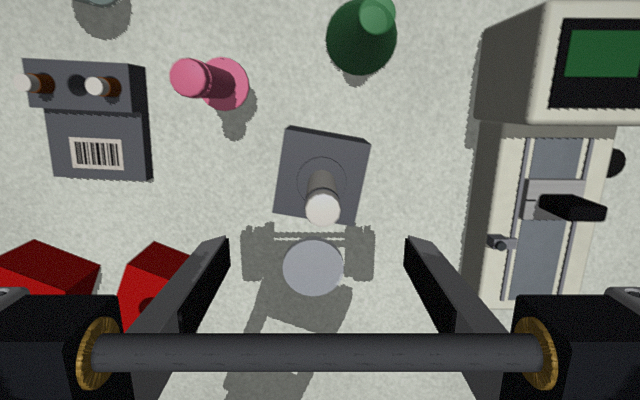

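The wrist view shows the wand top at (322,210), against a predicted (321,212), so the position holds. The label is at (96,154), the pointer at (500,242) and the grip at (565,205). Now I descend and grip.

Call:
carry_out([
  [0,0,0.35,0.1,0],
  [0,2,0,0,0],
  [0,2,0,0,0],
  [0,2,0,0,0],
  [0,2,0,0,0],
  [0,2,0,0,0],
  [0,2,0,0,0],
  [0,1.4,0,0,0],
  [0,0.4,0,0,0],
  [0,0,0,0,0],
  [0,0,0,0,0],
])

```text
time: 3.3
tool_pos: [0.5389, -0.0212, 0.1237]
ee_rot: [2.682, 1.569, -0.217]
wrist_force: [0.4, 0.6, 0.2]
width: 0.094
```

Run:
```python
from h import *
togo([.539,-.0165,.121]);s=load('w1')
B=lambda x,y:(375+x/3.8-.4,85+y/3.8-.4)
print('label',onz(s,96.5,154,.021))
print('ptr screw',onz(s,500,241,.082),'vial', onz(s,97,86,.07))
```

```text
tcp [ 0.5389 -0.0212  0.1237] jaw -76.12 down [ 0.002 -0.    -1.   ] w 0.094 F [0.4 0.6 0.2] t 3.3
shift cm [ 0.27 -0.45 -0.12]
label [0.49658948 0.24066938 0.021     ]
ptr screw [ 0.52666972 -0.21702702  0.082     ] vial [0.57801935 0.21839475 0.07      ]
```

Call:
carry_out([
  [0,0,-0.4,-0.1,0],
  [0,0,0,0,0],
  [0,0,0,0,0],
  [1,0,0,0,0],
  [1,0,0,0,0],
  [1,0,0,0,0],
  [1,0,0,0,0],
  [1,0,0,0,0],
  [1,0,0,0,0],
  [1,0,0,0,0],
  [1,0,0,0,0],
  [1,0,0,0,0],
])

```text
time: 4.5
tool_pos: [0.5383, -0.0166, 0.1224]
ee_rot: [1.168, 1.571, -1.731]
wrist_force: [0.1, -0.4, -1.0]
width: 0.0278
```

Run:
```python
from h import *
togo([.539,-.0165,.221])
```

```text
tcp [ 0.5383 -0.0166  0.1224] jaw -76.09 down [-0. -0. -1.] w 0.0278 F [ 0.1 -0.4 -1. ] t 4.5
shift cm [-9.86  0.01 -0.07]
```

Call:
carry_out([
  [1,-0.5,0,0,0],
  [1,-1,0,0,0],
  [1,-1,0,0,0],
  [1,-1,0,0,0],
  [1,-1.5,0,0,0],
  [1,-1.5,0,0,0],
  [1,-1.5,0,0,0],
  [1,-1.5,0,0,0],
  [1,-0.5,0,0,0],
  [1,0,0,0,0],
  [1,0,0,0,0],
  [1,0,0,0,0],
])

```text
time: 5.7
tool_pos: [0.5378, -0.0166, 0.2213]
ee_rot: [-0.329, 1.569, 3.055]
wrist_force: [0.7, -0.1, -1.3]
width: 0.0279
```

Run:
```python
from h import *
togo([.497,.2415,.221]);s=snap('scene','s1')
cv2.imwrite('pics/s1c.png',cv2.resize(s['image'][80:300,240:500,::-1],None,fx=2.2,fy=2.2))
```

```text
tcp [ 0.5378 -0.0166  0.2213] jaw -76.09 down [-0.002  0.    -1.   ] w 0.0279 F [ 0.7 -0.1 -1.3] t 5.7
shift cm [  0.04 -26.03  -2.24]
```

View pics/s1c.png

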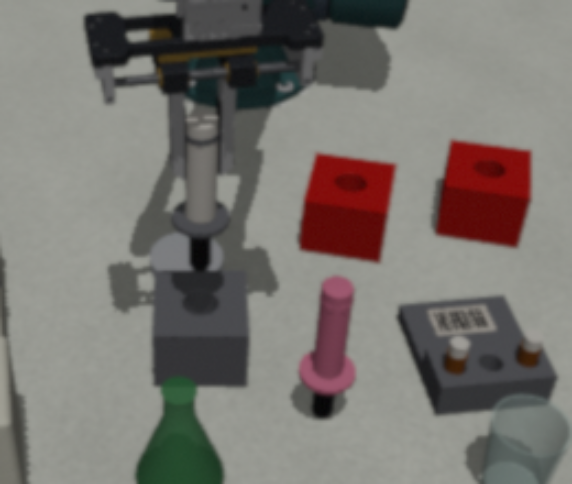

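The crop shows the scanner upright in the fingers and clear of the stand; the path to the label is free.

Call:
carry_out([
  [1,0,-1,0,0],
  [1,0,-2,-0.2,0],
  [1,0,-2,-0.2,0],
  [1,0,-2,-0.2,0],
  [1,0,-2,-0.2,0],
  [1,0,-2,-0.2,0],
  [1,0,-2,-0.2,0],
  [1,0,-2,-0.2,0],
  [1,0,-2,-0.2,0],
  [1,0,-2,-0.2,0],
  [1,0,-2,-0.2,0],
  [1,0,-2,-0.2,0],
  [1,0,-2,0,0],
  [1,0,-1,0,0],
  [1,0,0,0,0],
  [1,0,0,0,0],
  [1,0,0,0,0],
])

```text
time: 7.45
tool_pos: [0.4973, 0.2403, 0.2224]
ee_rot: [1.413, 1.57, -1.486]
wrist_force: [-0.4, 0.3, -1.4]
width: 0.0278
```

Run:
```python
from h import *
togo([.497,.2415,.178])
```

```text
tcp [0.4973 0.2403 0.2224] jaw -76.15 down [ 0.    -0.001 -1.   ] w 0.0278 F [-0.4  0.3 -1.4] t 7.5
shift cm [ 4.44 -0.12 -0.  ]
```

Call:
carry_out([
  [1,1,-0.1,0,0],
  [1,1,0,0,0],
  [1,1,0,0,0],
  [1,0.8,0,0,0],
  [1,0.5,0,0,0],
  [1,0,0,0,0],
  [1,0,0,0,0],
])

```text
time: 8.15
tool_pos: [0.497, 0.2421, 0.1796]
ee_rot: [2.939, 1.571, 0.04]
wrist_force: [-0.1, 0.2, -1.4]
width: 0.0275
```

Run:
```python
from h import *
togo([.497,.2415,.178]);s=snap('scene','s2')
cv2.imwrite('pics/s2c.png',cv2.resize(s['image'][100:300,370:540,::-1],None,fx=2.8,fy=2.8))
```

```text
tcp [0.497  0.2421 0.1796] jaw -76.09 down [ 0.  0. -1.] w 0.0275 F [-0.1  0.2 -1.4] t 8.2
shift cm [0.16 0.06 0.01]
```

View pics/s2c.png

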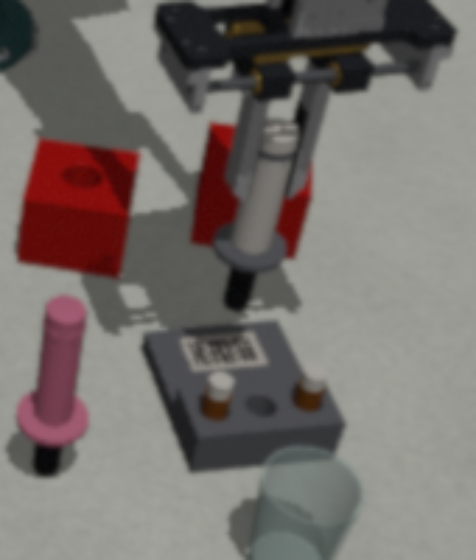

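Call:
carry_out([
  [1,0,0,0,0],
  [1,0,0,0,0],
  [1,0,0,0,0],
  [1,0,0,0,0],
  [1,0,0,0,0],
  [1,0,0,0,0],
  [1,0,0,0,0],
  [1,0,0,0,0],
  [1,0,0,0,0],
  [1,0,0,0,0],
  [1,0,0,0,0],
  [1,0,0,0,0],
  [1,0,0,0,0],
  [1,0,0,0,0],
])

```text
time: 9.6
tool_pos: [0.4969, 0.2421, 0.1795]
ee_rot: [2.533, 1.571, -0.365]
wrist_force: [0.2, 0.5, -1.3]
width: 0.0278
```

The crop shows the wand leaning a little: nose tip at (454.6,209) and top at (470,146) in full-frame pixels. I'll check that against the projection of a vertical wand.

Run:
```python
from h import *
s=load('s2')
for z in (.0725,.1305,.2355): print(z,proj(s,[.497,.242,z]))
print('label',proj(s,[.497,.242,.021]))
s=load('s1')
for z in (.1145,.277): print(z,proj(s,[.5378,-.0166,z]))
m=robot.snapshot('scene')['image'][:,:,::-1];cv2.imwrite('pics/s3.png',m)
g=cv2.cvtColor(m,cv2.COLOR_BGR2HSV)
roi=g[140:215,440:490]; w=(roi[...,2]>110)&(roi[...,1]<40)
for y in range(140,215,5): 
  v=m[y,445:485].sum(1)//3; print(y,' '.join(map(str,v)))
```

```text
0.0725 [452.23630094 208.09702505]
0.1305 [457.32185628 187.24775756]
0.2355 [467.64017303 144.94572135]
label [448.03675216 225.31392863]
0.1145 [329.37218724 200.08923512]
0.277 [329.96647627 132.99127472]
140 152 152 151 151 152 153 153 153 150 136 96 65 57 58 65 75 78 79 79 91 118 145 152 153 154 154 154 154 152 134 80 25 10 16 34 56 73 78 78 84
145 77 57 57 58 62 66 71 77 79 69 59 57 58 66 76 79 78 78 78 88 108 117 128 142 141 128 117 129 134 131 115 70 28 35 60 75 79 79 89 118
150 32 30 32 40 48 53 54 62 61 58 56 57 65 77 78 79 78 72 69 80 88 98 113 129 135 140 141 139 131 121 101 64 49 67 77 78 81 97 127 149
155 29 30 28 30 30 33 43 53 56 57 57 65 76 79 79 77 70 55 49 53 58 67 74 78 80 81 78 73 65 53 42 61 81 81 79 84 108 139 152 155
160 29 31 30 30 35 44 54 57 56 60 66 76 80 80 80 75 80 96 103 107 111 113 115 117 116 114 110 101 77 54 70 86 87 89 91 91 116 146 154 154
165 29 28 29 33 32 38 48 55 64 79 94 98 97 93 86 90 99 105 109 112 114 115 116 117 114 110 96 69 54 77 93 97 97 92 76 78 115 147 153 154
170 31 30 32 29 28 30 33 33 42 60 77 90 93 89 94 101 107 109 112 115 116 1
[... 468 characters left out ...]
0 149 148 148 150
190 87 77 58 55 66 75 77 77 78 77 77 81 87 92 96 99 100 95 88 83 79 77 78 78 78 76 70 56 45 55 92 129 146 149 149 150 150 149 149 150
195 89 89 90 90 90 84 73 47 38 43 50 54 57 60 64 65 66 66 66 65 63 63 64 69 83 111 138 149 151 150 150 150 150 151 151 150 150 149 148 147
200 89 89 89 89 88 74 44 16 7 6 8 9 10 8 18 41 69 85 89 88 88 88 88 87 87 87 91 110 134 145 152 154 152 151 150 150 151 151 150 151
205 92 90 89 86 73 38 9 8 7 9 11 7 10 19 48 76 88 90 90 90 89 88 88 89 88 88 89 89 88 90 100 125 147 152 152 153 152 152 151 151
210 90 91 91 90 86 78 63 49 39 33 34 50 79 105 112 109 105 112 116 115 115 118 127 142 147 145 136 115 97 94 110 131 144 151 152 152 152 153 153 154
```

The lean is only perspective: the wand matches a vertical projection to within 2 px. The hold is done, so I return to the stand.

Call:
carry_out([
  [1,-1,0,0,0],
  [1,-1.2,0,0,0],
  [1,-1.2,0,0,0],
  [1,-1,0,0,0],
  [1,0,1,0.2,0],
  [1,0,2,0.2,0],
  [1,0,2,0.2,0],
  [1,0,2,0.2,0],
  [1,0,2,0.2,0],
  [1,0,2,0.2,0],
  [1,0,2,0.2,0],
  [1,0,2,0.2,0],
  [1,0,2,0.2,0],
  [1,0,2,0.2,0],
  [1,0,2,0.2,0],
  [1,0,2,0,0],
  [1,0,2,0,0],
  [1,0,1,0,0],
  [1,0,0,0,0],
  [1,0,0,0,0],
])

```text
time: 11.65
tool_pos: [0.5378, -0.0154, 0.2233]
ee_rot: [-1.13, 1.57, 2.255]
wrist_force: [-0.9, -0.6, -2.0]
width: 0.0276
```

Call:
carry_out([
  [1,0,0,0,0],
  [1,0,0,0,0],
])

```text
time: 11.85
tool_pos: [0.5379, -0.0148, 0.2236]
ee_rot: [-2.481, 1.571, 0.905]
wrist_force: [-0.5, -0.3, -2.1]
width: 0.0277
```

Run:
```python
from h import *
togo([.5383,-.0166,.1224])
```

```text
tcp [ 0.5379 -0.0148  0.2236] jaw -76.02 down [ 0.  0. -1.] w 0.0277 F [-0.5 -0.3 -2.1] t 11.8
shift cm [10.12  0.18  0.  ]
```

Call:
carry_out([
  [1,0,0.2,0,0],
  [1,1.2,0,0,0],
  [1,1.2,0,0,0],
  [1,1.2,0,0,0],
  [1,1.2,0,0,0],
  [1,1.2,0,0,0],
  [1,1.2,0,0,0],
  [1,1,0,0,0],
  [1,1,0,0,0],
  [1,0.6,0,0,0],
  [1,0,0,0,0],
  [1,0,0,0,0],
])

```text
time: 13.05
tool_pos: [0.5387, -0.0176, 0.1257]
ee_rot: [2.642, 1.57, -0.257]
wrist_force: [-0.4, 0.0, 0.1]
width: 0.0272
```

Run:
```python
from h import *
togo([.5383,-.0166,.1224])
```

```text
tcp [ 0.5387 -0.0176  0.1257] jaw -76.09 down [ 0. -0. -1.] w 0.0272 F [-0.4  0.   0.1] t 13.1
shift cm [ 0.33 -0.11  0.02]
```

Call:
carry_out([
  [1,0.2,-0.1,0,0],
  [1,0.2,0,0,0],
  [1,0,0,0,0],
  [1,0,0,0,0],
])

```text
time: 13.45
tool_pos: [0.5388, -0.0166, 0.1224]
ee_rot: [2.821, 1.569, -0.077]
wrist_force: [-0.2, 0.2, 2.6]
width: 0.0276
```

Run:
```python
from h import *
togo([.5383,-.0166,.1224])
```

```text
tcp [ 0.5388 -0.0166  0.1224] jaw -76.09 down [ 0.002 -0.    -1.   ] w 0.0276 F [-0.2  0.2  2.6] t 13.4
shift cm [-0.   -0.01  0.05]
```

Home by height and a light contact force. I release, back straight up, and look.

Call:
carry_out([
  [0,0,0,0,0],
  [0,0,0,0,0],
  [0,0,0,0,0],
  [0,0,0,0,0],
  [0,0,0,0,0],
  [0,0,0,0,0],
  [0,-1,0,0,0],
  [0,-2,0,0,0],
  [0,-2.5,0,0,0],
  [0,-2.5,0,0,0],
  [0,-2.5,0,0,0],
  [0,-2.5,0,0,0],
  [0,-1,0,0,0],
  [0,0,0,0,0],
])

```text
time: 14.85
tool_pos: [0.5391, -0.0167, 0.2638]
ee_rot: [2.744, 1.566, -0.155]
wrist_force: [0.3, -0.5, 0.1]
width: 0.0943
```

Run:
```python
from h import *
togo([.51,-.235,.26],14.3);s=snap('scene','s4');t=snap('top','t4');t0=load('top0');s0=load('scene0')
print(robot.get_obs()['joint_positions'].round(2))
# change vs start around the wand (scene)
for y in range(178,215,6):
  f=lambda S:(lambda r:np.mean(np.flatnonzero(r>90))+310)(S['image'][y,320:345].mean(1)) 
  print(y,f(s0),f(s))
cv2.imwrite('pics/s4c.png',np.hstack([cv2.resize(q['image'][150:270,290:370,::-1],None,fx=4.5,fy=4.5) for q in (s0,s)]))
```

```text
tcp [ 0.5391 -0.0167  0.2638] jaw -76.09 down [ 0.004 -0.001 -1.   ] w 0.0943 F [ 0.3 -0.5  0.1] t 14.8
shift cm [ 0.39 20.49  8.08]
turn deg (mod 180) 89.61
[-0.14  0.06  1.29 -0.    1.79  1.19]
178 322.0 321.0
184 322.4736842105263 321.0
190 322.0 319.5
196 322.0 320.5
202 322.0 319.5
208 320.0 320.0
214 320.0 320.0
```

View pics/s4c.png

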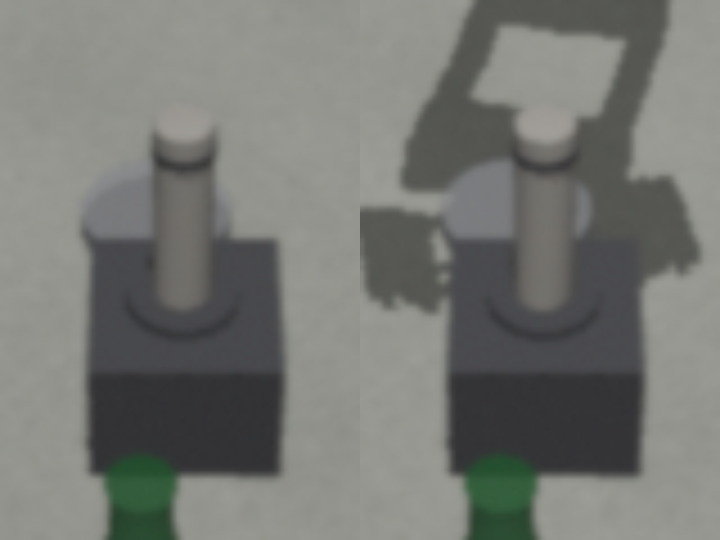

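The scanner looks the same as at the start (flange on the top, upright). Next, the slide.

Call:
carry_out([
  [0,0,2.4,0.46,0],
  [0,0,2.4,0.46,0],
  [0,0,2.4,0.46,0],
  [0,0,2.4,0.46,0],
  [0,0,2.4,0.46,0],
  [0,0,2.4,0.46,0],
  [0,0,2.4,0.46,0],
  [0,0,2.4,0.46,0],
  [0,0,2.4,0.46,0],
  [0,0,2.4,0.46,0],
  [0,0,2.4,0.46,0],
  [0,0,2.4,0.46,0],
  [0,0,0,0,0],
])

```text
time: 16.25
tool_pos: [0.5528, -0.3118, 0.2579]
ee_rot: [-0.64, 1.566, 2.741]
wrist_force: [0.5, 0.2, 0.3]
width: 0.0942
```

Call:
carry_out([
  [0,0,0,0,-7.5],
  [0,0,0,0,-7.5],
  [0,0,0,0,-7.5],
  [0,0,0,0,-7.5],
  [0,0,0,0,-7.5],
  [0,0,0,0,-7.5],
  [0,0,0,0,-7.5],
  [0,0,0,0,-7.5],
  [0,0,0,0,-7.5],
  [0,0,0,0,-7.5],
  [0,0,0,0,-7.5],
  [0,0,0,0,-7.5],
  [0,0,0,0,0],
  [0,0,0,0,0],
  [0,0,0,0,0],
])

```text
time: 17.75
tool_pos: [0.5538, -0.3089, 0.261]
ee_rot: [-2.469, 1.57, 2.485]
wrist_force: [-0.1, -0.2, -0.3]
width: 0.0936
```

Run:
```python
from h import *
togo([.578,-.255,.0831],14.3);s=snap('wrist','w5');print(s['pose'][:3,3],robot.get_obs()['joint_positions'].round(2))
```

```text
tcp [ 0.5538 -0.3089  0.261 ] jaw 13.83 down [-0.001  0.001 -1.   ] w 0.0936 F [-0.1 -0.2 -0.3] t 17.8
shift cm [17.79  3.65 -4.64]
turn deg (mod 180) -0.47
[ 0.53635195 -0.2334694   0.43962989] [-0.6   0.28  1.04  0.    1.82 -0.84]
```

View pics/w5.png

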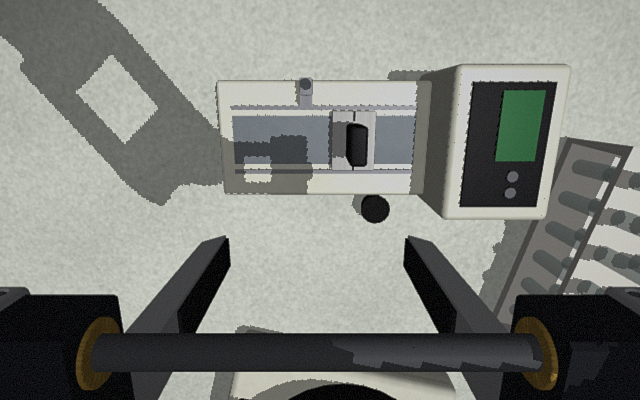

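Close view: the slide's cross line is at (354,117) and (354,168), the grip at (356,145), and the pointer at (306,92), about 14 px wide. The slide's axis runs along the image's horizontal.

Run:
```python
from h import *
s=load('w5');im=s['image'].astype(int).mean(2).astype(int)
print('ptr rows',*[(y,list(im[y,294:320])) for y in (92,98,103)],sep='\n')
print('line rows',*[(y,list(im[y,328:382])) for y in (115,118,168)],sep='\n')
print('grip',*[(y,list(im[y,338:374])) for y in (130,145,158)],sep='\n')
yaw=np.arctan2(*(onz(s,418,192.5,.06)-onz(s,225,193.5,.06))[[1,0]]);print('yaw',np.degrees(yaw))
a=np.radians(14.2);ex=np.array([np.cos(a),np.sin(a),0])
L=onz(s,354,142,.071);p=onz(s,306,98,.078);g=onz(s,357.5,145,.121)
print(L,p,g,'pull',(L-p)@ex,'grip-line along',(g-L)@ex)
togo([L[0],L[1],.083],14.2)
```

```text
ptr rows
(92, [np.int64(202), np.int64(111), np.int64(101), np.int64(108), np.int64(111), np.int64(110), np.int64(130), np.int64(131), np.int64(134), np.int64(139), np.int64(138), np.int64(137), np.int64(140), np.int64(141), np.int64(146), np.int64(139), np.int64(142), np.int64(137), np.int64(118), np.int64(200), np.int64(205), np.int64(200), np.int64(198), np.int64(201), np.int64(201), np.int64(202)])
(98, [np.int64(204), np.int64(208), np.int64(118), np.int64(106), np.int64(110), np.int64(112), np.int64(146), np.int64(140), np.int64(138), np.int64(139), np.int64(136), np.int64(137), np.int64(138), np.int64(136), np.int64(133), np.int64(140), np.int64(139), np.int64(144), np.int64(184), np.int64(203), np.int64(202), np.int64(199), np.int64(198), np.int64(200), np.int64(199), np.int64(201)])
(103, [np.int64(204), np.int64(208), np.int64(203), np.int64(129), np.int64(102), np.int64(111), np.int64(143), np.int64(144), np.int64(136), np.int64(139), np.int64(136), np.int64(134), np.int64(134), np.int64(138), np.int64(135), np.int64(141), np.int64(141), np.int64(143), np.int64(192), np.in
[... 3771 characters left out ...]
.int64(14), np.int64(19), np.int64(23), np.int64(26), np.int64(24), np.int64(24), np.int64(39), np.int64(36), np.int64(33), np.int64(39), np.int64(36), np.int64(38), np.int64(38), np.int64(44), np.int64(43), np.int64(22), np.int64(40), np.int64(144), np.int64(179), np.int64(176), np.int64(178), np.int64(179), np.int64(187), np.int64(185)])
yaw 14.138118165602924
[ 0.58291415 -0.26207881  0.071     ] [ 0.5256093  -0.23187587  0.078     ] [ 0.58030088 -0.25999406  0.121     ] pull 0.048144915189848786 grip-line along -0.0020220242934965464
tcp [ 0.5538 -0.3091  0.2611] jaw 13.85 down [-0.001  0.    -1.   ] w 0.0942 F [-0.5  0.4  0. ] t 17.8
shift cm [17.81  3.96 -3.86]
turn deg (mod 180) -0.35
```

Call:
carry_out([
  [0,1,1,-1,0],
  [0,2,1,-1,0],
  [0,2,1,-1,0],
  [0,2,0.8,-0.9,0],
  [0,0,0,0,0],
  [0,0,0,0,0],
  [0,0,0,0,0],
])

```text
time: 18.5
tool_pos: [0.5819, -0.2629, 0.1929]
ee_rot: [0.699, 1.568, -0.629]
wrist_force: [-0.3, 0.4, -0.1]
width: 0.0943
```

Run:
```python
from h import *
togo([.5815,-.261,.083],14.2)
```

```text
tcp [ 0.5819 -0.2629  0.1929] jaw 13.89 down [ 0.002 -0.001 -1.   ] w 0.0943 F [-0.3  0.4 -0.1] t 18.5
shift cm [ 1.099e+01 -1.000e-02 -2.200e-01]
turn deg (mod 180) -0.31
```

Call:
carry_out([
  [0,2,0,-0.1,-0.3],
  [0,2,0,0,0],
  [0,2,0,0,0],
  [0,2,0,0,0],
  [0,1.5,0,0,0],
  [0,1,0,0,0],
  [0,0.4,0,0,0],
  [0,0,0,0,0],
  [0,0,0,0,0],
  [1,0,0,0,0],
  [1,0,0,0,0],
  [1,0,0,0,0],
  [1,0,0,0,0],
  [1,0,0,0,0],
  [1,0,0,0,0],
  [1,0,0,0,0],
  [1,0,0,0,0],
  [1,0,0,0,0],
  [1,0,0,0,0],
])

```text
time: 20.4
tool_pos: [0.5812, -0.2615, 0.0825]
ee_rot: [-0.282, 1.571, -1.605]
wrist_force: [-0.3, 0.3, 0.2]
width: 0.0174
```

Run:
```python
from h import *
togo([.5815,-.261,.083],14.2); s=snap('wrist','w6')
```

```text
tcp [ 0.5812 -0.2615  0.0825] jaw 14.21 down [-0. -0. -1.] w 0.0174 F [-0.3  0.3  0.2] t 20.4
shift cm [-0.05  0.04 -0.04]
turn deg (mod 180) 0.01
```

Call:
carry_out([
  [1,0,-0.2,0,0],
  [1,0,-0.4,0,0],
  [1,0,-0.5,0,0],
  [1,0,-0.5,0,0],
  [1,0,-0.5,0,0],
  [1,0,-0.5,0,0],
  [1,0,-0.5,0,0],
  [1,0,-0.5,0,0],
  [1,0,-0.5,0,0],
  [1,0,-0.3,0,0],
  [1,0,-0.2,0,0],
  [1,0,-0.1,0,0],
  [1,0,0,0,0],
  [1,0,0,0,0],
  [1,0,0,0,0],
])

```text
time: 21.95
tool_pos: [0.538, -0.2721, 0.0825]
ee_rot: [1.497, 1.566, 0.175]
wrist_force: [7.4, 1.2, -2.7]
width: 0.0161
```

Run:
```python
from h import *
togo(); s=snap('wrist','w7');t=snap('top','t7');q=snap('scene','s7')
a=cv2.resize(t['image'][95:230,385:475,::-1],None,fx=4,fy=4,interpolation=cv2.INTER_CUBIC)
b=cv2.resize(q['image'][175:250,170:260,::-1],None,fx=4.6,fy=4.6,interpolation=cv2.INTER_CUBIC)
c=cv2.resize(s['image'][:,:,::-1],(414,259))
o=np.zeros((604,774,3),np.uint8)[:600];o[:540,:360]=a;o[:b.shape[0],360:360+b.shape[1]]=b;o[345:345+255,360:774]=c[:255]
cv2.imwrite('pics/v7.png',o)
```

```text
tcp [ 0.538  -0.2721  0.0825] jaw 14.25 down [ 0.005  0.001 -1.   ] w 0.0161 F [ 7.4  1.2 -2.7] t 21.9
```

View pics/v7.png

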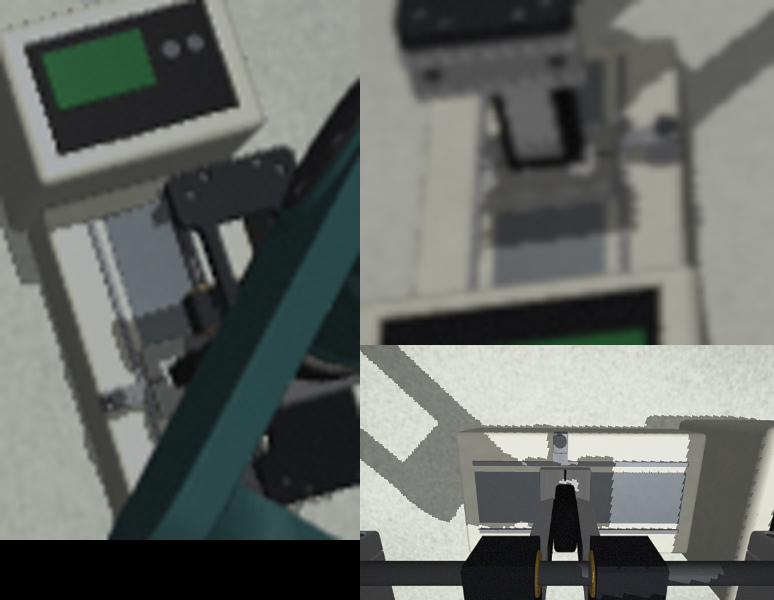

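The wrist view shows the carriage's line about 4 px (at the crop's scale) to +x of the pointer's middle. I'll measure it in full resolution.

Run:
```python
from h import *
s=load('w7');im=s['image'].astype(int).mean(2).astype(int)
for y in range(150,216,4): print(y,*im[y,296:344])
```

```text
150 127 133 83 81 84 84 81 84 85 85 86 82 85 83 86 90 86 87 85 87 86 84 82 109 138 154 235 232 227 228 230 228 229 230 226 229 228 228 228 229 228 229 228 229 227 227 228 229
154 134 131 105 139 121 88 86 83 89 87 87 86 85 87 89 83 88 88 88 87 85 85 125 169 148 152 235 230 229 228 226 229 229 228 228 229 229 228 229 228 230 229 228 228 228 228 229 229
158 132 129 103 139 161 159 159 150 139 108 87 81 84 80 83 83 81 89 128 163 166 168 168 167 152 148 235 231 229 227 228 229 227 227 226 228 230 228 229 229 229 228 229 226 228 228 228 228
162 129 128 99 135 154 153 153 155 157 161 157 158 156 160 161 162 161 158 162 165 163 164 166 165 153 193 230 229 227 228 228 227 226 227 229 227 228 228 228 226 229 227 226 228 228 227 227 230
166 129 125 97 122 121 127 127 125 132 133 129 135 136 137 133 138 139 136 134 137 136 139 136 134 155 216 232 229 228 228 228 227 227 225 225 225 228 228 227 228 228 228 227 228 229 229 230 226
170 130 126 153 161 164 159 161 158 160 160 158 158 155 154 156 158 158 157 157 162 166 166 165 163 162 219 231 230 227 226 226 227 226 228 226 226 230 227 228 226 228 
[... 1340 characters left out ...]
 106 105 109 66 15 4 31 115 109 109 108 105 101 105 107 100 110 107 104 104 105 105 105 105 105 106 105 106 104 103 102 106
206 107 109 105 110 101 102 104 107 102 109 108 106 102 104 107 106 101 116 110 66 15 0 26 112 110 107 107 103 102 107 105 100 106 110 105 99 97 100 99 104 105 105 107 108 103 103 104 104
210 105 105 102 102 106 100 102 105 105 102 103 110 192 206 194 195 189 196 196 158 150 155 163 212 209 209 203 202 203 193 196 190 199 198 193 195 200 201 196 106 98 105 109 105 105 107 102 101
214 103 106 102 105 99 100 102 103 109 112 104 108 109 109 111 109 106 125 124 120 132 211 215 120 113 111 112 105 104 112 194 208 204 199 197 196 194 198 194 198 208 203 117 99 105 105 103 102
```

Run:
```python
from h import *
s=load('w7');a=np.radians(14.2);ex=np.array([np.cos(a),np.sin(a),0])
L=onz(s,316.8,200,.071);p=onz(s,309.4,172,.078)
print((L-p)@ex*1000,(onz(s,320.5,174,.078)-onz(s,297.7,174,.078))@ex*1000);togo()
```

```text
3.9017580475495475 11.825364255507255
tcp [ 0.538  -0.2721  0.0825] jaw 14.25 down [ 0.005  0.001 -1.   ] w 0.016 F [ 8.3  2.2 -3.5] t 22.1
```

Call:
carry_out([
  [1,0,-0.2,0,0],
  [1,0,-0.2,0,0],
  [1,0,0,0,0],
  [1,0,0,0,0],
  [1,0,0,0,0],
  [1,0,0,0,0],
  [1,0,0,0,0],
])

```text
time: 22.8
tool_pos: [0.5342, -0.2731, 0.0825]
ee_rot: [1.501, 1.565, 0.179]
wrist_force: [7.7, 1.1, -3.5]
width: 0.0159
```

Run:
```python
from h import *
togo();s=snap('wrist','w8');im=s['image'].astype(int).mean(2).astype(int)
for y in (166,174,198,206): print(y,*im[y,290:340])
q=snap('scene','s8');t=snap('top','t8')
cv2.imwrite('pics/v8.png',np.hstack([cv2.resize(s['image'][120:260,240:420,::-1],(480,373)),cv2.resize(q['image'][150:250,290:370,::-1],(298,373))]))
```

```text
tcp [ 0.5342 -0.2731  0.0825] jaw 14.25 down [ 0.005  0.001 -1.   ] w 0.0159 F [ 7.7  1.1 -3.5] t 22.8
166 228 226 227 227 225 229 233 231 133 127 128 128 128 132 129 133 130 124 128 129 126 129 129 127 132 133 135 135 135 142 138 137 137 140 138 139 138 136 168 230 229 225 226 226 225 225 226 225 227 226
174 234 234 233 230 239 233 137 123 127 128 127 129 127 129 127 140 159 165 162 160 159 157 158 155 156 154 153 156 156 155 154 155 157 162 165 164 161 160 198 230 228 226 225 226 228 232 152 115 119 124
198 104 103 102 99 100 98 101 105 102 103 104 101 99 103 102 105 102 103 104 101 103 106 106 105 106 62 16 10 24 91 113 109 105 101 108 102 102 99 107 100 104 102 101 104 101 102 106 106 104 105
206 101 104 100 100 102 99 103 105 100 105 104 100 104 102 103 100 105 104 101 100 104 101 101 105 104 60 15 9 29 104 116 112 111 98 98 99 101 102 96 101 103 103 103 103 105 103 103 105 103 105
```

View pics/v8.png

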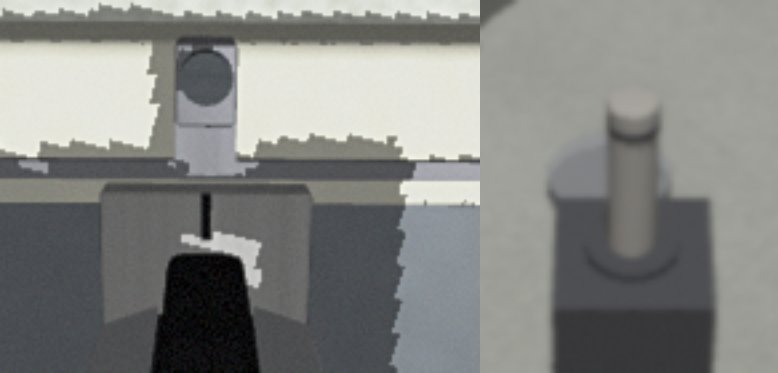

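Final look: the line (column ~316.7) and the pointer's middle (~316.6) coincide, and the scanner stands home and upright. I hold a moment longer and hand in.

Call:
carry_out([
  [1,0,0,0,0],
  [1,0,0,0,0],
  [1,0,0,0,0],
  [1,0,0,0,0],
])

```text
time: 23.35
tool_pos: [0.5342, -0.2731, 0.0825]
ee_rot: [1.504, 1.565, 0.182]
wrist_force: [9.2, 1.6, -2.8]
width: 0.0161
```

Run:
```python
from h import *
togo();print(robot.close_job());togo()
```

```text
tcp [ 0.5342 -0.2731  0.0825] jaw 14.25 down [ 0.005  0.001 -1.   ] w 0.0161 F [ 9.2  1.6 -2.8] t 23.4
the job is handed in; nothing more can be done
None
the job is handed in; nothing more can be done
```

I lifted the scanner out of its stand and held it upright and still about 5 cm over the label for over 1.4 s. I then put it back fully home and let go. After that I pulled the slide out to the pointer, and handed in at 23.4 s with the gripper still holding it.

**Slide:** In the last wrist view the line and the pointer's middle were within about a pixel (about 0.5 mm). The first pull stopped 3.9 mm short, so I corrected it. The fingers were on the grip (16 mm opening) with about 9 N of spring pull at the wrist, and the arm was still.

**Scanner:** The last scene view shows it upright with its flange on the stand's top. The wand seemed to lean while held over the label, but it matched the projection of a vertical wand to within 2 px, so that was perspective.

**Not checked:** I made no separate measurement of the bystanders. The arm's path stayed clear of them and the wrist force showed no knock. No other check failed or disagreed.

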